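# Seat a chromatography column in its V-holder and clamp it

### The job

Take the blue-banded steel column out of the storage tray and lower it gently into the two white V-blocks of the column holder, then slide it along them until its end bears lightly but surely (about 5 N) on the yellow end stop. Then let go, fold the red-knobbed clamp arm over onto the column and press straight down on its knob, steadily for half a second, so that the column feels about 10 N, and leave it clamped, centred and still against the stop. The column's packing is fragile: no knocks, no drops, never more than 18 N on it from the stop or the clamp; leave everything else where it is.

Things in the scene. Friction and masses are not known exactly. Their poses are not given: they have to be found in the camera images.
- column: the column to mount: round steel tube 30 mm in diameter, 160 mm long, with two BLUE bands, plus a thinner dark nub (16 mm diameter, 10 mm long) on each end: 180 mm overall, 0.25 to 0.5 kg. Origin at its centre, x along its axis; both ends alike. Starts lying level in one of the tray's two bays, axis 40 mm above the table. Grip it across its middle from above.
- spare: a second column of the same shape with ORANGE bands, in the other bay of the tray, its axis 110 mm from that of the blue one. Stays there.
- tray: grey fixed storage tray, base 165 x 200 x 8 mm, origin at its underside centre. Two bays along its x, at y = +55 and -55 mm, each with two white V supports 20 mm wide centred at x = +-60 mm; between them (100 mm) is free room for fingers down to the 8 mm thick base.
- holder: fixed column holder, blue plate 240 x 85 x 12 mm (x -100 to +140 mm), level on feet 4 to 16 mm above the table. Origin: plate underside; x runs along the V towards the end stop. All its heights are above this origin. A seated column lies along x at y = 0, axis 55 mm high, its centre at x = 0 when its nub touches the stop. The clamp's post: x = 113 to 137 mm, 102 mm high.
- vees: the holder's two fixed white V-blocks (90 degree V, open upward, each 20 mm wide, centred at holder x = -60 and +60 mm); top edges 55 mm high and 42 mm apart, so the column sinks in to its axis. Between them 100 mm of free room for fingers, down to the plate, 12 mm high. Sliding in them takes a few N if the column is also borne down. Same origin and axes as the holder.
- stop: yellow fixed end stop, 32 mm wide. Origin at the middle of its face towards the column: holder x = 90 mm, 55 mm high; x points into the stop.
- clamp_knob (a point): centre of the flat outer end of the clamp's red knob (26 mm diameter, 24 mm high): 59 mm from the hinge along the arm, then 30 mm square to it. Open, it looks along holder +x at x = 155 mm, 149 mm high; folded onto the column it looks up at x = 66 mm, 120 mm high. Push it over with closed fingers from the far side, finish by pressing down on it from above.
- clamp_hinge (a point): middle of the clamp's hinge pin on the post, at holder x = 125 mm, y = 0, 90 mm high; the pin runs along holder y. The aluminium arm (14 mm wide) reaches 68 mm from it; its round black pad (18 mm diameter) is opposite the knob and meets the column 59 mm from the hinge.
- clamp (a joint): clamp arm angle, rad: 0 upright (open), grows as it folds towards the column; starts at 0 to 0.25; 1.571 with its pad on a seated column; end of travel 1.75. 0.12 N m of friction: stays where left, takes about 2 N at the knob to move. The column feels the push on the knob less about 1.5 N. No spring: from first touch it is hard contact, some 15 N per mm.
- tuberack: blue microtube rack with a few tubes, 120 x 70 x 50 mm, at the back. Bystander.
- tipbox: dark blue box with yellow top, 120 x 85 x 62 mm, right of the holder. Bystander.
- wrench: small flat wrench, 130 mm long, behind the tray. Bystander.
- reagent: amber bottle, 64 mm diameter, 150 mm high, left of the tray. Bystander.
- jar: white jar with green lid, 60 mm diameter, 75 mm high, back left. Bystander.
- beaker: glass beaker, 70 mm diameter, 90 mm high, right of the holder. Bystander.
Things that resemble listed ones, but are neither listed nor needed, are in the scene too. What is shaped like the column but brown or purple is not meant.

How it is judged:
By the outcome, as a careful person would: the job done as asked, in the order asked, and still so for the second after the job is handed in, with the robot touching nothing.
It also fails if it takes over 72 s, if anything falls off the work surface, if the arm or the gripper's body presses on something with over 40 N, if the wrist force passes 120 N, or if a joint passes its speed limit or range.

### The arm

A 7-joint arm with a two-finger parallel gripper is mounted at the origin on the work surface. World frame = base frame: x ahead of the robot, y to its left, z up, the work surface at z = 0. Lengths are in m, angles in rad, forces in N, time in s.
With the tool pointing down it reaches from about 0.35 to 0.9 m from the base axis. Payload 8.1 kg.
Tool frame: the origin (TCP) lies between the finger pads; the fingertips stand 8 mm ahead of it and the grasp point (between the pads) lies 11 mm behind it (env.tip_extent is the distance from the TCP to the fingertips, in m); z points along the fingers, y is the direction in which the jaws open and shut (so a half turn about z gives the same grasp; the last joint's range is limited). The gripper opens to 92 mm and grips with 3 to 60 N. Pads are 19 mm wide; open, the fingers measure 130 mm over their backs; the gripper's body (75 mm by 190 mm) begins 47 mm behind the grasp point.
Start: joints at [-1.294, 0.434, 0.025, 1.573, -0.012, 1.134, -0.075], TCP at [0.232, 0.58, 0.235] pointing down, gripper open.
Joint ranges: [-2.62, 2.62], [-0.44, 2.09], [-1.27, 1.32], [0.08, 2.57], [-1.32, 4.46], [0.12, 2], [-2.74, 2.74]. Speed limits (rad/s): [2.22, 2.22, 3.01, 3.01, 3.14, 3.14, 3.14].

### API

Orientations are given as a unit quaternion [w, x, y, z].
In Python, from plant import env, planner, capture, ticket gives the robot as it stands. Calls block until the motion is done:
- env.reach(position, orientation): joint-space move of the TCP to a pose.
- env.move_l(position, rot=None, v=0.15): straight line of the TCP; rot=None keeps the orientation; v is the mean speed in m/s.
- env.goto_joints(angles): joint-space move.
- env.set_gripper(opening, grasp_force=None): finger opening in m; grasp_force is the grip in N (None keeps the last); returns when the fingers have stopped.
- env.wait(seconds).
- planner.inverse_kinematics(position, orientation): joint angles nearest the present ones, or None.
- capture(name): name is "side" or "top"; returns a dict with "img" (384x512x3 uint8, blue, green, red), "fov_y" (degrees; the focal length in pixels is half the picture's height over the tangent of half this angle, whatever the lens; pixels are square), "cx", "cy" (the principal point, pixels), "world_from_camera" (4x4, takes a point from camera to world coordinates). Camera axes: x right, y down, z forward; pixel columns grow to the right and rows downward; lengths in m; the calibration is good to about 2 mm. A picture is of the moment at which its call begins. There is no depth.
A pose or a line that the arm cannot do raises env.IKError and nothing moves.
- ticket.job_done(): hands the job in, once; it reports no verdict.
Readings, each from a call of its own:
- env.get_time(): time.
- env.get_joint_positions(): joint angles.
- env.get_joint_velocities(): joint speeds.
- env.get_joint_torque(): joint torques, N m.
- env.get_eef_pos(): TCP position.
- env.get_eef_rot(): TCP orientation.
- env.get_wrist_force(): force on the tool from outside, world axes, zero at the start.
- env.get_moment(): the same for the moment, N m.
- env.get_opening(): finger opening in m.
Only numpy, scipy, OpenCV 4.12 (cv2) and the standard library are available. Lean on these libraries where they do the work, as an engineer would, in place of code of your own. Each camera call takes 0.05 s, during which the arm holds its last target.

## Working session

There is one attempt and no reset: what is moved stays moved. The work goes in short steps, each a Python script; the robot and the scene stay as the last script left them, time stands still between calls to the robot, and variables do not carry over. Pictures are saved under pics/ and viewed, and the job is handed in when it is done.

```bash
ls; mkdir -p pics
cat > h.py <<'E'
import numpy as np, cv2
from plant import env, planner, capture, ticket
E
python3 - <<'E'
from h import *
import pickle
d={}
for n in("side","top"):
    c=capture(n); d[n]=c; cv2.imwrite(f"pics/{n}0.png",c["img"])
    print(n,c["fov_y"],c["cx"],c["cy"],np.round(c["world_from_camera"],4).tolist(),[k for k in c])
pickle.dump(d,open("c0.pkl","wb"))
print(env.get_time(),env.get_wrist_force(),env.get_eef_rot(),env.tip_extent)
E
```

```text
pics
side 53.372292888969675 257.52438221158803 196.7476051329847 [[-0.9867, -0.0764, 0.1438, 0.3094], [-0.1622, 0.5372, -0.8277, 1.2758], [-0.014, -0.84, -0.5424, 0.8949], [0.0, 0.0, 0.0, 1.0]] ['img', 'fov_y', 'cx', 'cy', 'world_from_camera']
top 47.297385114878814 254.1840036587983 189.80635835611324 [[-0.0027, -0.998, 0.0624, 0.3994], [-1.0, 0.003, 0.0041, 0.0759], [-0.0042, -0.0624, -0.998, 1.5209], [0.0, 0.0, 0.0, 1.0]] ['img', 'fov_y', 'cx', 'cy', 'world_from_camera']
0.1 [ 0.0060959   0.25816962 -0.77784827] [-8.04782102e-05  1.88779944e-01  9.82019174e-01 -6.84921163e-04] 0.008
```

View pics/side0.png

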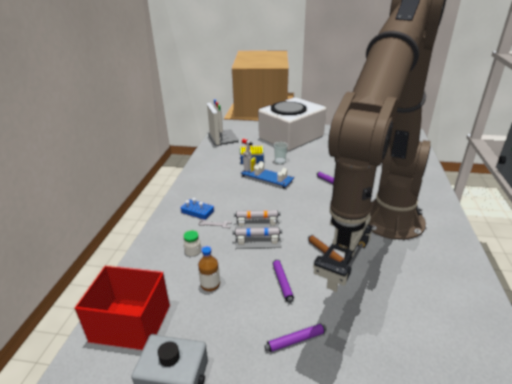

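View pics/top0.png

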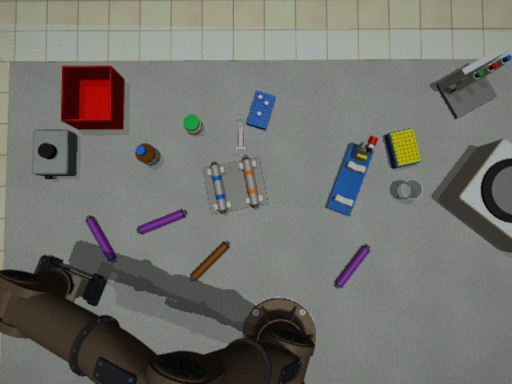

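The top view shows the blue-banded column near (219,187) and the orange spare near (250,181). The holder is near (349,178), with the stop and red knob near (372,141). Lookalikes are purple at (162,221), (100,238) and (352,266), and brown at (210,260). I choose (219,187) and will check it in a close crop.

Run:
```python
import pickle,cv2,numpy as np
d=pickle.load(open("c0.pkl","rb"))
t=d["top"]["img"];s=d["side"]["img"]
a=cv2.resize(t[145:225,195:275],(480,480),interpolation=cv2.INTER_CUBIC)
b=cv2.resize(t[130:220,315:395],(427,480),interpolation=cv2.INTER_CUBIC)[:, :310]
cv2.imwrite("pics/crop_top.png",np.hstack([a,b]))
a=cv2.resize(s[205:255,225:290],(520,400),interpolation=cv2.INTER_CUBIC)[:,:400]
b=cv2.resize(s[135:195,235:300],(390,360),interpolation=cv2.INTER_CUBIC)
b=cv2.copyMakeBorder(b,0,40,0,0,cv2.BORDER_CONSTANT)
cv2.imwrite("pics/crop_side.png",np.hstack([a,b]))
```

```text
(no output)
```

View pics/crop_top.png

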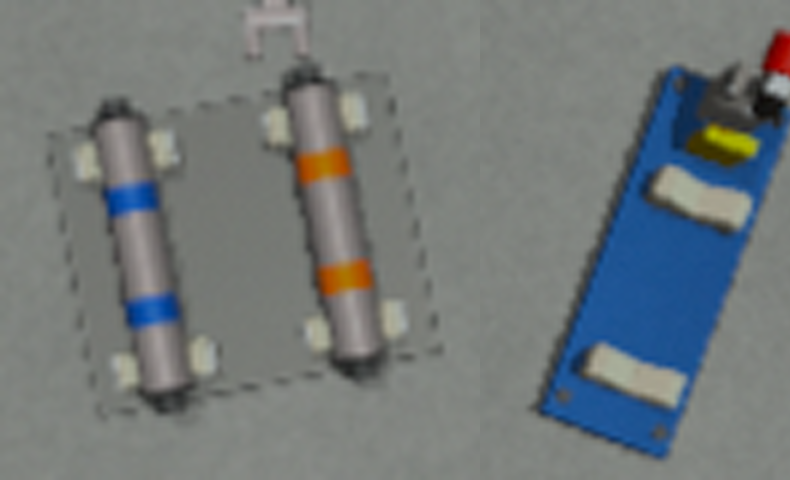

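View pics/crop_side.png

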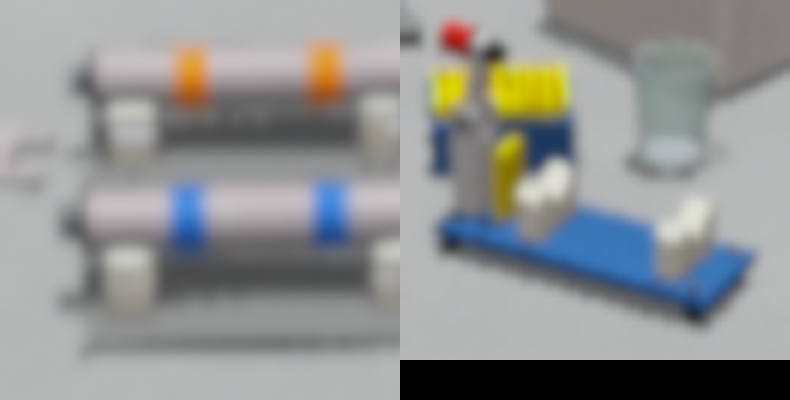

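The crops confirm two blue bands in the left bay. The holder's stop and clamp are at its end away from the robot. Next I measure.

```bash
cat >> h.py <<'E'
def foc(c): return 192/np.tan(np.radians(c["fov_y"]/2))
def ray(c,u,v):
    f=foc(c);M=c["world_from_camera"]
    d=M[:3,:3]@np.array([(u-c["cx"])/f,(v-c["cy"])/f,1.]);return M[:3,3],d/np.linalg.norm(d)
def onz(c,u,v,z):
    o,d=ray(c,u,v);return o+d*(z-o[2])/d[2]
def proj(c,P):
    M=c["world_from_camera"];q=M[:3,:3].T@(np.asarray(P)-M[:3,3]);f=foc(c)
    return np.array([f*q[0]/q[2]+c["cx"],f*q[1]/q[2]+c["cy"]])
def tri(ca,a,cb,b):
    A=[];B=[]
    for c,p in((ca,a),(cb,b)):
        o,d=ray(c,*p);P=np.eye(3)-np.outer(d,d);A.append(P);B.append(P@o)
    x=np.linalg.lstsq(np.vstack(A),np.hstack(B),rcond=None)[0]
    return x,[np.linalg.norm(Ai@x-Bi)for Ai,Bi in zip(A,B)]
S=8
def up(img,x0,y0,x1,y1):
    return cv2.resize(img[y0:y1,x0:x1],None,fx=S,fy=S,interpolation=cv2.INTER_CUBIC)
def full(p,x0,y0): # upsampled px -> original px
    return (np.asarray(p,float)+.5)/S-.5+np.array([x0,y0])
def blobs(img,box,lo,hi,amin=200):
    u=cv2.cvtColor(up(img,*box),cv2.COLOR_BGR2HSV);m=cv2.inRange(u,lo,hi)
    cs,_=cv2.findContours(m,cv2.RETR_EXTERNAL,cv2.CHAIN_APPROX_NONE)
    out=[]
    for c in sorted(cs,key=cv2.contourArea,reverse=True):
        if cv2.contourArea(c)<amin:continue
        mm=cv2.moments(c)
        out.append((full((mm["m10"]/mm["m00"],mm["m01"]/mm["m00"]),*box[:2]),cv2.contourArea(c)/S/S,c))
    return out
E
python3 - <<'E'
from h import *
import pickle
d=pickle.load(open("c0.pkl","rb"));T=d["top"];Sd=d["side"]
BL=((100,120,60),(125,255,255));OR=((5,150,100),(18,255,255));YE=((22,150,80),(35,255,255))
for nm,c,box in(("T",T,(205,155,240,220)),("S",Sd,(235,222,285,246))):
    for b in blobs(c["img"],box,*BL): print(nm,"blue",b[0],b[1])
b=blobs(T["img"],(205,155,240,220),*BL)
P=[onz(T,*x[0],.04) for x in b[:2]];print("bands",P)
dd=P[0]-P[1];print("mid",(P[0]+P[1])/2,"sep",np.linalg.norm(dd),"yaw",np.degrees(np.arctan2(dd[1],dd[0])))
b=blobs(T["img"],(240,150,265,210),*OR);P=[onz(T,*x[0],.04) for x in b[:2]];dd=P[0]-P[1]
print("spare mid",(P[0]+P[1])/2,"yaw",np.degrees(np.arctan2(dd[1],dd[0])))
b=blobs(T["img"],(315,130,380,222),*BL)
for x in b:print("plate",x[0],x[1])
r=cv2.minAreaRect(b[0][2]);co=full(cv2.boxPoints(r),315,130);print("plate corners",co.tolist())
for z in(.016,.022,.028):
    Q=np.array([onz(T,*p,z) for p in co]);print(z,np.round(Q,4).tolist(),np.linalg.norm(Q[0]-Q[1]),np.linalg.norm(Q[1]-Q[2]))
# stop
for nm,c,box in(("T",T,(355,148,369,165)),("S",Sd,(248,155,265,175))):
    for x in blobs(c["img"],box,*YE): print(nm,"stop",x[0],x[1])
for nm,c,box in(("T",T,(360,130,385,155)),("S",Sd,(235,135,256,150))):
    for x in blobs(c["img"],box,(0,160,80),(5,255,255))+blobs(c["img"],box,(172,160,80),(180,255,255)): print(nm,"knob",x[0],x[1])
E
```

```text
T blue [219.91500174 196.31699791] 37.34375
T blue [216.41752186 177.67960044] 36.921875
S blue [247.99104253 232.25536003] 22.53125
S blue [265.80402069 231.53179743] 20.9609375
bands [array([0.47031814, 0.19785352, 0.04      ]), array([0.53362404, 0.2098545 , 0.04      ])]
mid [0.50197109 0.20385401 0.04      ] sep 0.06443338452501095 yaw -169.26573977866124
spare mid [0.51972106 0.09946315 0.04      ] yaw 3.610720660332587
plate [348.08077709 181.83604624] 1537.546875
plate corners [[325.3638696670532, 207.0505142211914], [349.908390045166, 141.59845542907715], [373.5385284423828, 150.45975494384766], [348.9940071105957, 215.91181182861328]]
0.016 [[0.4336, -0.1619, 0.016], [0.6597, -0.2496, 0.016], [0.6285, -0.3307, 0.016], [0.403, -0.2423, 0.016]] 0.24251875259363018 0.08683406920176627
0.022 [[0.4334, -0.1609, 0.022], [0.6586, -0.2483, 0.022], [0.6276, -0.3291, 0.022], [0.403, -0.2411, 0.022]] 0.24155185200800391 0.08648786953074872
0.028 [[0.4333, -0.16, 0.028], [0.6576, -0.2471, 0.028], [0.6267, -0.3275, 0.028], [0.403, -0.2398, 0.028]] 0.24058495142237785 0.08614166985973129
T stop [361.24389399 155.81070465] 35.71875
S stop [252.32453588 162.98126212] 37.59375
T knob [372.46519053 140.02050463] 53.4765625
S knob [243.83894558 140.83622449] 7.65625
```

Run:
```python
import pickle,cv2,numpy as np
d=pickle.load(open("c0.pkl","rb"))
t=d["top"]["img"];s=d["side"]["img"]
cv2.imwrite("pics/hs.png",cv2.resize(s[133:193,235:305],(700,600),interpolation=cv2.INTER_CUBIC))
cv2.imwrite("pics/ht.png",cv2.resize(t[130:190,325:385],(600,600),interpolation=cv2.INTER_CUBIC))
```

```text
(no output)
```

View pics/hs.png

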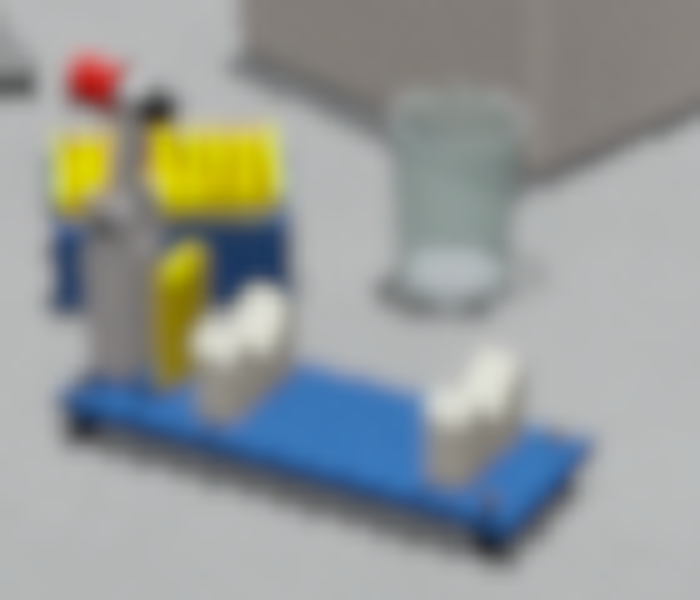

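View pics/ht.png

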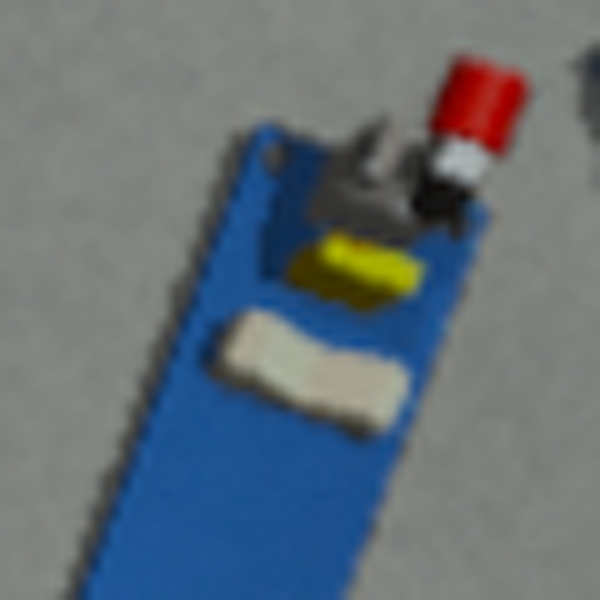

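Run:
```python
from h import *
import pickle
d=pickle.load(open("c0.pkl","rb"));T=d["top"];Sd=d["side"]
print("top row180 left edge",cv2.cvtColor(T["img"][180:181,328:345],cv2.COLOR_BGR2HSV)[0].tolist())
print("top row185 right edge",cv2.cvtColor(T["img"][185:186,354:368],cv2.COLOR_BGR2HSV)[0].tolist())
print("side col 270 ",cv2.cvtColor(Sd["img"][170:188,270:271],cv2.COLOR_BGR2HSV)[:,0].tolist())
print("side col 260 ",cv2.cvtColor(Sd["img"][168:186,260:261],cv2.COLOR_BGR2HSV)[:,0].tolist())
b=blobs(T["img"],(240,155,265,205),(3,140,60),(20,255,255))
for x in b: print("or",x[0],x[1])
a=up(T["img"],325,145,373,215)
cv2.imwrite("pics/vt.png",a)
```

```text
top row180 left edge [[53, 8, 132], [48, 10, 134], [54, 10, 134], [53, 8, 132], [54, 10, 134], [60, 6, 122], [60, 8, 95], [90, 17, 74], [108, 161, 100], [106, 204, 150], [106, 205, 147], [106, 206, 146], [106, 203, 147], [106, 202, 148], [106, 208, 145], [106, 203, 148], [106, 203, 147]]
top row185 right edge [[106, 204, 141], [106, 205, 142], [107, 199, 141], [107, 199, 141], [106, 203, 142], [106, 207, 144], [108, 152, 139], [103, 38, 120], [60, 10, 133], [54, 10, 134], [60, 8, 132], [54, 10, 131], [60, 8, 132], [54, 10, 130]]
side col 270  [[109, 63, 182], [107, 123, 182], [106, 164, 183], [105, 177, 183], [105, 175, 184], [105, 176, 185], [106, 177, 186], [106, 175, 186], [106, 177, 186], [106, 177, 182], [106, 178, 166], [107, 165, 136], [108, 105, 107], [108, 39, 99], [113, 9, 109], [105, 4, 137], [90, 3, 166], [90, 3, 180]]
side col 260  [[25, 19, 164], [23, 22, 141], [19, 21, 133], [17, 14, 129], [113, 18, 129], [110, 75, 149], [108, 126, 168], [106, 157, 180], [106, 173, 181], [106, 177, 170], [107, 168, 141], [109, 113, 111], [111, 41, 99], [105, 9, 108], [105, 4, 137], [105, 3, 167], [90, 3, 180], [90, 3, 184]]
or [251.95054173 190.79348917] 38.9375
or [248.31090748 172.0980578 ] 38.6328125
```

View pics/vt.png

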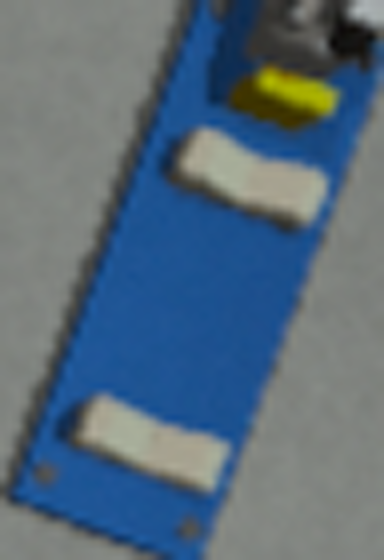

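Run:
```python
from h import *
import pickle
d=pickle.load(open("c0.pkl","rb"));T=d["top"];Sd=d["side"]
# vees in top view: bright, low saturation
V=[]
for box in((343,157,368,176),(331,191,356,209)):
    b=blobs(T["img"],box,(0,0,150),(40,110,255))
    x=b[0];r=cv2.minAreaRect(x[2]);print("vee",x[0],x[1],r[1][0]/S,r[1][1]/S,full(r[0],*box[:2]));V.append((x[0]+full(r[0],*box[:2]))/2)
# top-face plate corners: V>120
b=blobs(T["img"],(315,130,380,222),(100,110,122),(125,255,255))
r=cv2.minAreaRect(b[0][2]);print(full(cv2.boxPoints(r),315,130).tolist())
co=full(cv2.boxPoints(r),315,130)
e=[]
m=cv2.GaussianBlur(Sd["img"],(1,1),0)
for h in(.004,.007,.010,.013,.016):
    P=[onz(T,*v,h+.052)for v in V];ax=(P[0]-P[1])[:2];L=np.linalg.norm(ax);ax/=L;n=np.array([-ax[1],ax[0]])
    O=(P[0]+P[1])[:2]/2
    Q=np.array([onz(T,*p,h+.012) for p in co])[:,:2]-O
    out=[]
    for u,vm in((255,None),(260,177.7),(270,180.7),(280,None)):
        # intersect near edge w/ col u
        best=min(np.linspace(-.1,.14,2401),key=lambda s:abs(proj(Sd,[*(O+ax*s+n*.0425),h+.012])[0]-u))
        out.append(round(proj(Sd,[*(O+ax*best+n*.0425),h+.012])[1],2))
    print(h,O.round(4),"yaw",np.degrees(np.arctan2(ax[1],ax[0])).round(2),"L",L.round(4),"corners",np.round(np.c_[Q@ax,Q@n]*1e3,1).tolist(),out)
for u in(255,262,266,270,275,280):
    col=Sd["img"][:,u].astype(float);v=col.max(1); 
    r0=np.argmin(np.gradient(v)[172:188])+172
    print(u,v[r0-4:r0+5])
```

```text
vee [356.10379921 166.57543088] 74.4140625 16.84004783630371 6.103151321411133 [356.13920403 166.52975941]
vee [343.75992723 200.02217697] 70.5 16.704391479492188 5.589334964752197 [343.59080791 199.89378452]
[[326.15325355529785, 206.8621597290039], [350.4922904968262, 141.9580478668213], [373.56078338623047, 150.60872650146484], [349.2217445373535, 215.5128402709961]]
0.004 [ 0.5122 -0.2387] yaw -21.2 L 0.1202 corners [[-99.5, 40.9], [141.0, 40.8], [141.2, -43.9], [-98.9, -43.1]] [np.float64(178.14), np.float64(179.56), np.float64(182.41), np.float64(185.26)]
0.007 [ 0.5119 -0.2381] yaw -21.2 L 0.1199 corners [[-99.3, 40.8], [140.7, 40.7], [141.0, -43.9], [-98.7, -43.0]] [np.float64(177.64), np.float64(179.06), np.float64(181.9), np.float64(184.74)]
0.01 [ 0.5117 -0.2374] yaw -21.2 L 0.1197 corners [[-99.1, 40.7], [140.5, 40.6], [140.7, -43.8], [-98.5, -43.0]] [np.float64(177.14), np.float64(178.56), np.float64(181.4), np.float64(184.23)]
0.013 [ 0.5115 -0.2368] yaw -21.2 L 0.1194 corners [[-98.9, 40.6], [140.2, 40.5], [140.4, -43.7], [-98.3, -42.9]] [np.float64(176.64), np.float64(178.06), np.float64(180.89), np.float64(183.72)]
0.016 [ 0.5113 -0.2361] yaw -21.2 L 0.1192 corners [[-98.7, 40.5], [139.9, 40.4], [140.2, -43.6], [-98.1, -42.8]] [np.float64(176.14), np.float64(177.55), np.float64(180.37), np.float64(183.19)]
255 [143. 145. 151. 142. 118. 101. 100. 116. 145.]
262 [183. 185. 184. 177. 155. 123. 102. 101. 116.]
266 [185. 185. 180. 162. 131. 105.  98. 109. 138.]
270 [186. 186. 182. 166. 136. 107.  99. 109. 137.]
275 [185. 186. 185. 176. 150. 118. 102. 102. 117.]
280 [201. 213. 216. 204. 179. 154. 144. 143. 143.]
```

```bash
cat >> h.py <<'E'
from scipy.spatial.transform import Rotation as R
def quat(yaw,flip=False,pitch=0.):
    """tool down, tool x (perp. to jaws) along yaw"""
    a=yaw+(np.pi if flip else 0)
    x=np.array([np.cos(a),np.sin(a),0]);z=np.array([0,0,-1.]);y=np.cross(z,x)
    q=R.from_matrix(np.c_[x,y,z]).as_quat();return np.array([q[3],*q[:3]])
def st(msg=""):
    print(msg,"t",round(env.get_time(),2),"p",np.round(env.get_eef_pos(),4),"F",np.round(env.get_wrist_force(),2),"M",np.round(env.get_moment(),3),"op",round(env.get_opening(),4))
def favg(n=5,dt=.02):
    a=[]
    for _ in range(n): a.append(env.get_wrist_force()); env.wait(dt)
    return np.mean(a,0)
HY=np.radians(-21.2);HX=np.array([np.cos(HY),np.sin(HY),0]);HN=np.array([-HX[1],HX[0],0])
HO=np.array([.5112,-.2375,.013])
E
python3 - <<'E'
from h import *
y=np.radians(10.75);c=np.array([.502,.2039])
for f in(0,1):
    for p,yy in(([*c,.2],y),([*c,.029],y),([*(HO[:2]-HX[:2]*.025),.16],HY),([*HO[:2],.057],HY)):
        q=planner.inverse_kinematics(np.array(p),quat(yy,f));print(f,None if q is None else np.round(q,2))
E
```

```text
0 [-0.99  0.38  0.68  1.86 -0.28  1.   -1.57]
0 [-0.85  0.61  0.51  2.01 -0.49  0.64 -1.4 ]
0 [-0.33  0.51  0.95  1.93 -0.5   0.96 -1.08]
0 [-0.36  0.85  1.14  1.96 -0.95  1.   -0.69]
1 [-0.56  0.33  0.1   1.83 -0.04  0.98  1.31]
1 [-0.5   0.56  0.02  1.98 -0.02  0.6   1.3 ]
1 [-0.24  0.46  0.8   1.92 -0.41  0.93  1.96]
1 [-0.02  0.59  0.51  1.94 -0.42  0.72  1.95]
```

Run:
```python
from h import *
y=np.radians(10.75);c=np.array([.502,.2039]);q=quat(y,1)
env.reach(np.array([*c,.18]),q);st("hover")
print(np.round(env.get_joint_positions(),2))
env.set_gripper(.065);st()
env.move_l(np.array([*c,.07]),v=.15);st()
for n in("top","side"):
    i=capture(n)["img"];cv2.imwrite(f"pics/{n}1.png",i)
    cr=i[140:235,185:290] if n=="top" else i[180:275,210:315]
    cv2.imwrite(f"pics/{n}1c.png",cv2.resize(cr,None,fx=5,fy=5,interpolation=cv2.INTER_CUBIC))
```

```text
hover t 1.81 p [0.5018 0.2051 0.1801] F [-0.43  0.34 -0.41] M [0.077 0.063 0.014] op 0.0918
[-0.55  0.35  0.09  1.85 -0.04  0.94  1.31]
 t 2.46 p [0.502  0.2039 0.18  ] F [-0.67 -0.16  0.2 ] M [ 0.03   0.044 -0.033] op 0.065
 t 3.34 p [0.5025 0.2041 0.0707] F [-0.83 -0.32  0.1 ] M [ 0.089 -0.069  0.013] op 0.065
```

View pics/top1c.png

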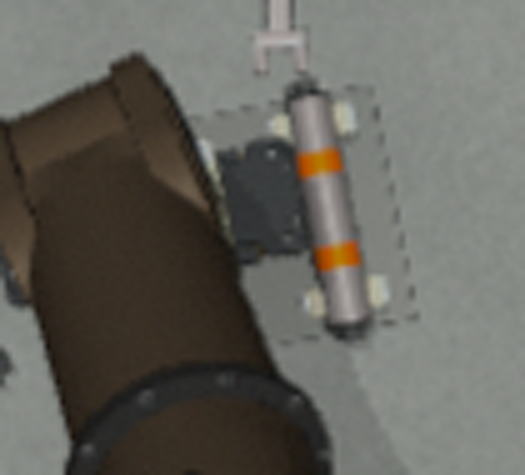

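View pics/side1c.png

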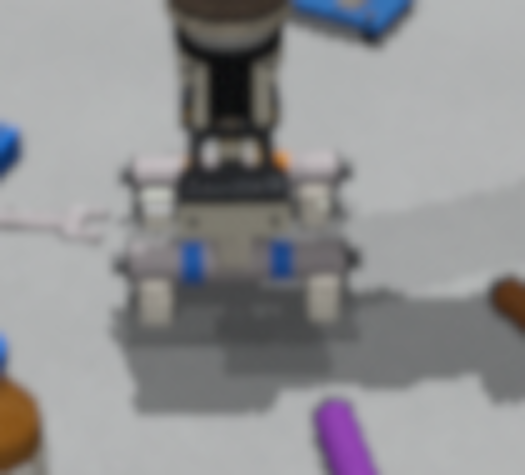

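The fingers straddle the blue column, centred between its bands (side crop: bands at 193 and 282, finger at 240). Now I descend and grip.

Run:
```python
from h import *
c=np.array([.502,.2039])
env.move_l(np.array([*c,.030]),v=.06);env.wait(.15);st("down")
env.set_gripper(.026,grasp_force=8);env.wait(.1);st("closed soft")
env.set_gripper(.020,grasp_force=25);env.wait(.15);st("closed")
```

```text
down t 4.41 p [0.5023 0.2041 0.0304] F [-0.57  0.57 -0.15] M [0.04  0.003 0.034] op 0.065
closed soft t 5.17 p [0.5022 0.2027 0.03  ] F [ 0.78 -5.29  1.48] M [-1.2   -0.205  0.022] op 0.0299
closed t 5.53 p [0.5023 0.2027 0.03  ] F [ 1.51 -6.06  1.97] M [-1.115 -0.263  0.015] op 0.0296
```

Run:
```python
from h import *
p=np.array([.5025,.2025,.030]);
env.move_l(p,v=.03);env.wait(.1);st("relax")
env.move_l(p+[0,0,.012],v=.03);env.wait(.1);st("up12")
env.move_l(p+[0,0,.11],v=.12);env.wait(.3);st("up");F=favg();print(F)
i=capture("side")["img"];cv2.imwrite("pics/side2c.png",cv2.resize(i[150:275,210:315],None,fx=5,fy=5,interpolation=cv2.INTER_CUBIC)[:600])
```

```text
relax t 5.88 p [0.5023 0.2027 0.03  ] F [-1.53 -0.55  1.6 ] M [-0.254  0.274 -0.059] op 0.0291
up12 t 6.53 p [0.5024 0.2025 0.0419] F [-0.5  -0.09 -2.87] M [ 0.075 -0.005 -0.01 ] op 0.0293
up t 7.8 p [0.5023 0.2024 0.1395] F [-0.3  -0.06 -3.55] M [ 0.036 -0.014 -0.002] op 0.0293
[-0.2353744   0.01375441 -3.13758946]
```

View pics/side2c.png

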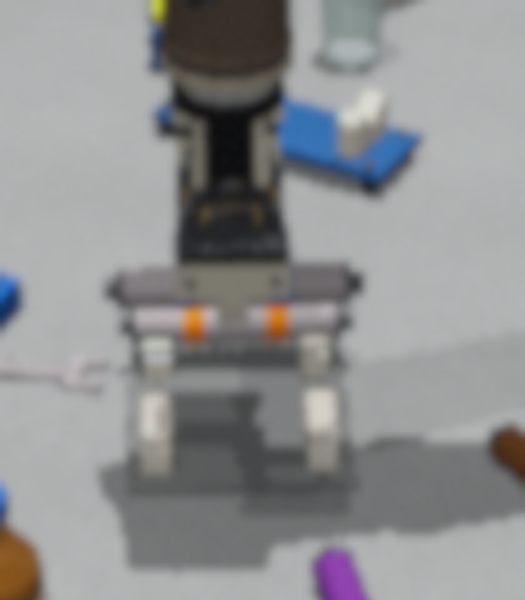

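The column is lifted and the weight reads about 3.3 N. I want the real finger width before choosing the landing x.

Run:
```python
from h import *
import pickle
d=pickle.load(open("c0.pkl","rb"))
a=cv2.resize(d["side"]["img"][215:290,305:380],(400,400),interpolation=cv2.INTER_CUBIC)
b=cv2.resize(d["top"]["img"][245:315,25:115],(400,400*70//90),interpolation=cv2.INTER_CUBIC)
b=cv2.copyMakeBorder(b,0,400-b.shape[0],0,0,cv2.BORDER_CONSTANT)
cv2.imwrite("pics/grip.png",np.hstack([a,b]))
i=capture("side")["img"];cv2.imwrite("pics/side3.png",cv2.resize(i[190:225,225:290],None,fx=12,fy=12,interpolation=cv2.INTER_CUBIC))
```

```text
(no output)
```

View pics/grip.png

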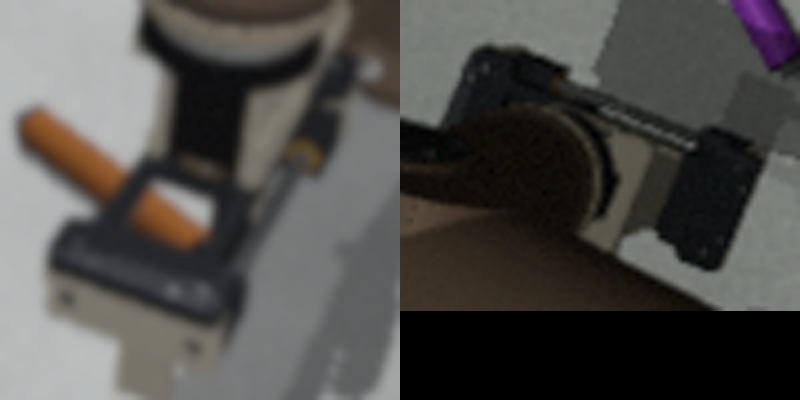

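View pics/side3.png

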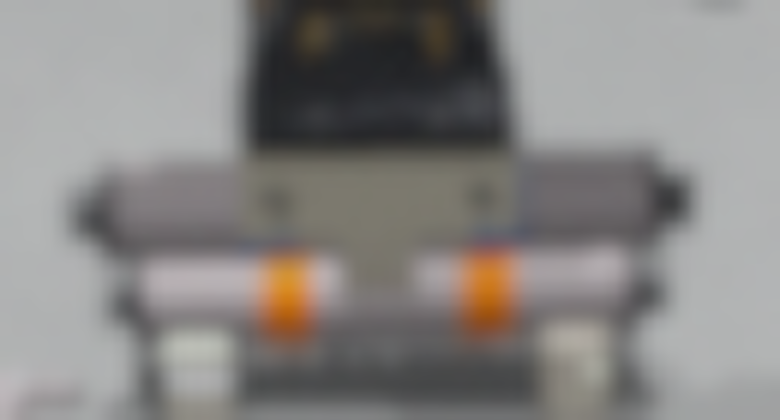

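```bash
sed -i 's/^HO=.*/HO=np.array([.5114,-.2385,.013])/' h.py
python3 - <<'E'
from h import *
q=quat(HY,1)
P=HO-HX*.010
env.move_l(np.array([P[0],P[1],.16]),rot=q,v=.25);st("hover")
env.move_l(np.array([P[0],P[1],.085]),v=.12);env.wait(.2)
B=favg();st("pre");print("base",B)
np.save("B.npy",B)
z=.085
while z>.050:
    z-=.001 if z>.068 else .0005
    env.move_l(np.array([P[0],P[1],z]),v=.03)
    F=env.get_wrist_force()-B
    if z<.07: print(round(z,4),F.round(2),env.get_eef_pos().round(4))
    if F[2]>1.5 or abs(F[:2]).max()>2.5: 
        env.wait(.05);F=favg(3)-B
        if F[2]>1.2: break
st("touch");print(F@HX,F@HN,F[2])
i=capture("top")["img"];cv2.imwrite("pics/t4.png",cv2.resize(i[120:220,305:405],None,fx=6,fy=6,interpolation=cv2.INTER_CUBIC))
i=capture("side")["img"];cv2.imwrite("pics/s4.png",cv2.resize(i[133:203,230:310],None,fx=8,fy=8,interpolation=cv2.INTER_CUBIC))
E
```

```text
hover t 9.88 p [ 0.5023 -0.2335  0.1598] F [ 1.08  0.02 -4.33] M [ 0.049 -0.017  0.003] op 0.0294
pre t 10.94 p [ 0.5024 -0.235   0.0856] F [-0.69  0.93 -3.24] M [0.008 0.021 0.005] op 0.0293
base [-0.10198926  0.0331087  -3.17379845]
0.07 [ 0.43 -0.26  0.07] [ 0.502  -0.2348  0.0699]
0.069 [0.37 0.47 0.39] [ 0.502  -0.2349  0.0689]
0.068 [ 0.25 -0.41  0.37] [ 0.502  -0.2348  0.0679]
0.0675 [-0.35  0.2  -0.42] [ 0.502  -0.2349  0.0675]
0.067 [ 0.36 -0.4  -0.09] [ 0.5021 -0.2349  0.067 ]
0.0665 [0.55 0.9  0.24] [ 0.5021 -0.2349  0.0665]
0.066 [-0.09  0.64 -0.03] [ 0.5021 -0.2349  0.066 ]
0.0655 [-0.02 -0.14  0.19] [ 0.5021 -0.2349  0.0655]
0.065 [-0.33 -0.27  0.25] [ 0.502  -0.2349  0.065 ]
0.0645 [-1.06 -0.1  -0.64] [ 0.5021 -0.2349  0.0645]
0.064 [-1.02 -0.4  -0.11] [ 0.502  -0.2349  0.064 ]
0.0635 [ 1.58 -0.53 -0.17] [ 0.502  -0.2349  0.0635]
0.063 [-0.44 -0.25  0.52] [ 0.502  -0.2349  0.063 ]
0.0625 [-0.26  0.65  0.3 ] [ 0.5021 -0.2349  0.0625]
0.062 [ 1.62 -0.69  0.13] [ 0.502  -0.2349  0.062 ]
0.0615 [ 0.96  0.11 -0.43] [ 0.5021 -0.2349  0.0615]
0.061 [0.56 0.44 0.36] [ 0.502  -0.2349  0.061 ]
0.0605 [ 0.99  0.4  -0.81] [ 0.5021 -0.2349  0.0605]
0.06 [-0.77 -0.69  0.99] [ 0.5021 -0.2351  0.0601]
0.0595 [-1.99 -0.26  5.21] [ 0.5022 -0.2353  0.0598]
touch t 19.54 p [ 0.5021 -0.2353  0.0598] F [-1.28 -2.23  3.49] M [-0.3    0.369  0.056] op 0.0294
-1.2419758246467942 -2.161445951323992 6.754028782541252
```

View pics/s4.png

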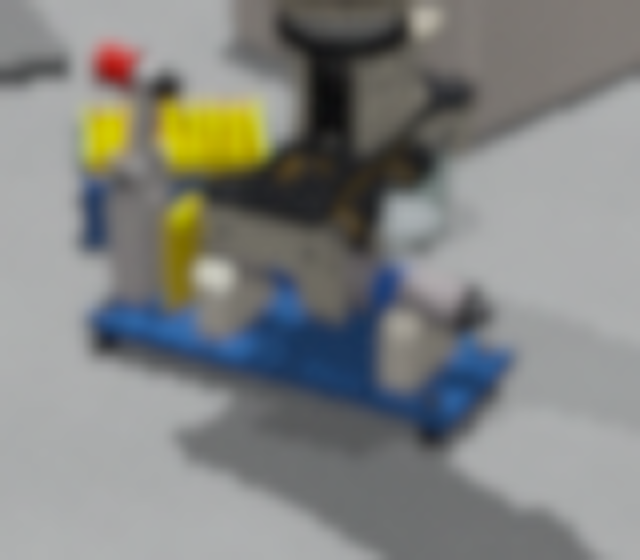

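View pics/t4.png

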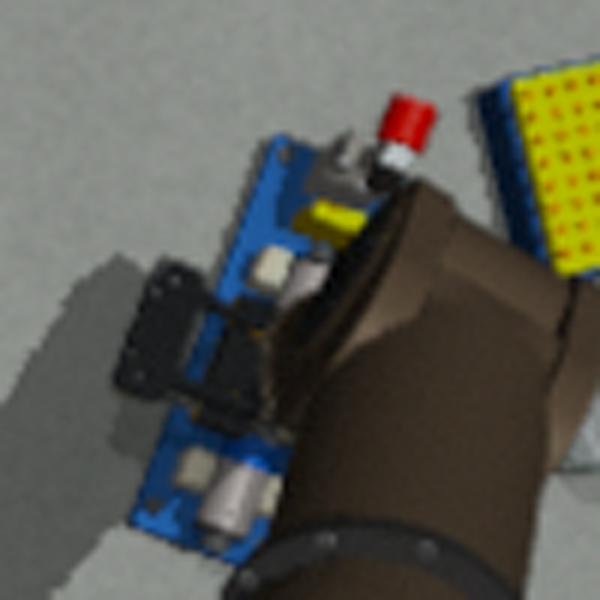

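The column lies in both vees (top crop: rear end at (235,490), front at (305,280)) and touches the +y flank. I centre it by force and seat it.

Run:
```python
from h import *
B=np.load("B.npy")
P=HO-HX*.010; P=np.array([P[0],P[1],.0597])
off=0
for k in range(7):
    F=(favg(2,.02)-B); l=F@HN
    print(round(off*1e3,2),round(P[2]*1e3,2),"ax",round(F@HX,2),"lat",round(l,2),"z",round(F[2],2),"M",env.get_moment().round(2), env.get_eef_pos().round(4))
    if abs(l)<.7 and 2<F[2]<7: break
    if abs(l)>=.7: off+=np.clip(l/3.,-.7,.7)*1e-3   # compliant lateral direction
    if F[2]>5: P[2]+=.0002
    elif F[2]<2: P[2]-=.0004
    env.move_l(np.array([*(P[:2]+HN[:2]*off),P[2]]),v=.03); env.wait(.05)
st();print(off,P)
```

```text
0.0 59.7 ax -1.06 lat -1.96 z 7.64 M [-0.36  0.45 -0.06] [ 0.5022 -0.2353  0.0598]
-0.65 59.9 ax 0.15 lat -1.55 z 2.43 M [-0.12  0.05  0.01] [ 0.5018 -0.2353  0.0597]
-1.17 59.9 ax 0.33 lat -0.12 z -0.27 M [ 0.05  0.01 -0.04] [ 0.5015 -0.2357  0.0597]
-1.17 59.5 ax -1.29 lat 1.11 z 2.42 M [ 0.32  0.18 -0.01] [ 0.5016 -0.2357  0.0595]
-0.8 59.5 ax -1.48 lat 0.27 z 2.04 M [ 0.06  0.28 -0.12] [ 0.5017 -0.2357  0.0595]
 t 21.01 p [ 0.5017 -0.2357  0.0595] F [-1.2   0.37 -0.29] M [ 0.059  0.278 -0.116] op 0.0292
-0.0008006843830414434 [ 0.50207676 -0.23488375  0.0595    ]
```

Run:
```python
from h import *
B=np.load("B.npy")
P0=np.array([.50207676,-.23488375,.0595])-HN*.0008
s=.004; env.move_l(P0+HX*s,v=.02);F=favg(3,.02)-B
print("after 4mm ax",F@HX,"lat",F@HN,"z",F[2])
base=F@HX
while s<.016:
    s+=.0005; env.move_l(P0+HX*s,v=.02);
    F=favg(2,.02)-B;ax=F@HX
    print(round(s*1e3,2),"ax",round(ax,2),"lat",round(F@HN,2),"z",round(F[2],2),round((env.get_eef_pos()-P0)@HX*1e3,2))
    if ax<-3.5 : break
st();print(repr(P0+HX*s))
np.save("P.npy",P0+HX*s)
```

```text
after 4mm ax -0.2731295330082381 lat -0.009290848667360383 z 0.37056825761555556
4.5 ax 0.0 lat -0.56 z 0.34 4.69
5.0 ax -1.14 lat 0.09 z 0.33 4.99
5.5 ax -0.61 lat 0.13 z 0.34 5.51
6.0 ax -0.39 lat 0.27 z 0.07 6.07
6.5 ax -0.12 lat -0.74 z 0.41 6.58
7.0 ax -0.31 lat -0.46 z 0.3 7.06
7.5 ax -0.23 lat -0.8 z -0.15 7.54
8.0 ax -0.4 lat 0.19 z 0.72 8.07
8.5 ax -0.36 lat -0.2 z 0.69 8.56
9.0 ax -0.7 lat -0.37 z 0.91 9.07
9.5 ax -0.45 lat -0.48 z 0.13 9.58
10.0 ax -0.26 lat 0.15 z 0.37 10.07
10.5 ax -0.95 lat -0.39 z 0.97 10.58
11.0 ax -0.17 lat -0.21 z 0.71 11.09
11.5 ax -1.05 lat -0.51 z 0.76 11.53
12.0 ax -3.6 lat 0.37 z 3.36 11.54
 t 25.94 p [ 0.5126 -0.2398  0.0595] F [-3.55  1.68  1.01] M [ 0.234  0.739 -0.022] op 0.0294
array([ 0.51297535, -0.2399691 ,  0.0595    ])
```

Run:
```python
from h import *
B=np.load("B.npy");P=np.load("P.npy")
for k in range(5):
    F=favg(5,.02)-B;ax=F@HX;print("ax",round(ax,2),"lat",round(F@HN,2),"z",round(F[2],2))
    if ax<-4.8: break
    P=P+HX*np.clip((5.2+ax)/6,.1,.3)*1e-3;env.move_l(P,v=.02);env.wait(.05)
st();np.save("P.npy",P)
```

```text
ax -3.91 lat -0.04 z 4.4
ax -5.73 lat 0.12 z 4.88
 t 26.41 p [ 0.5126 -0.2398  0.0594] F [-5.98  1.52  1.94] M [ 0.356  1.065 -0.052] op 0.0295
```

Contact reads about 5.5 N on the stop. Now I let go and retreat straight up.

```bash
sed -i 's/^HO=.*/HO=np.array([.5126,-.2398,.0145])/' h.py
python3 - <<'E'
from h import *
env.set_gripper(.056);st("open")
P=env.get_eef_pos();Q=np.load("P.npy")
env.move_l(np.array([Q[0],Q[1],.11]),v=.08);st("up1")
env.move_l(np.array([Q[0],Q[1],.225]),v=.25)
env.set_gripper(0.0);st("up")
W=HO+HX*.195;env.move_l(np.array([W[0],W[1],.225]),v=.25);st("far")
import pickle
d={n:capture(n) for n in("top","side")};pickle.dump(d,open("c5.pkl","wb"))
cv2.imwrite("pics/t5.png",cv2.resize(d["top"]["img"][120:220,315:415],None,fx=6,fy=6,interpolation=cv2.INTER_CUBIC))
cv2.imwrite("pics/s5.png",cv2.resize(d["side"]["img"][123:193,230:310],None,fx=8,fy=8,interpolation=cv2.INTER_CUBIC))
E
```

```text
open t 27.06 p [ 0.5133 -0.2401  0.0595] F [-0.39  0.41 -0.69] M [-0.032  0.03  -0.026] op 0.0559
up1 t 27.84 p [ 0.513  -0.2399  0.1098] F [-0.65  0.43 -1.33] M [ 0.03  -0.023  0.024] op 0.0562
up t 29.44 p [ 0.5132 -0.2401  0.225 ] F [-0.51  0.53 -0.48] M [-0.006 -0.044 -0.038] op 0.0004
far t 30.37 p [ 0.6937 -0.3103  0.2248] F [0.24 0.64 0.69] M [-0.04   0.025 -0.066] op 0.0005
```

View pics/s5.png

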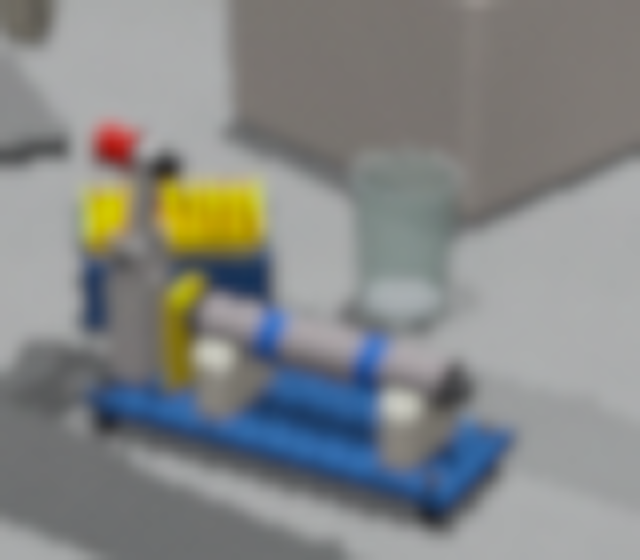

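View pics/t5.png

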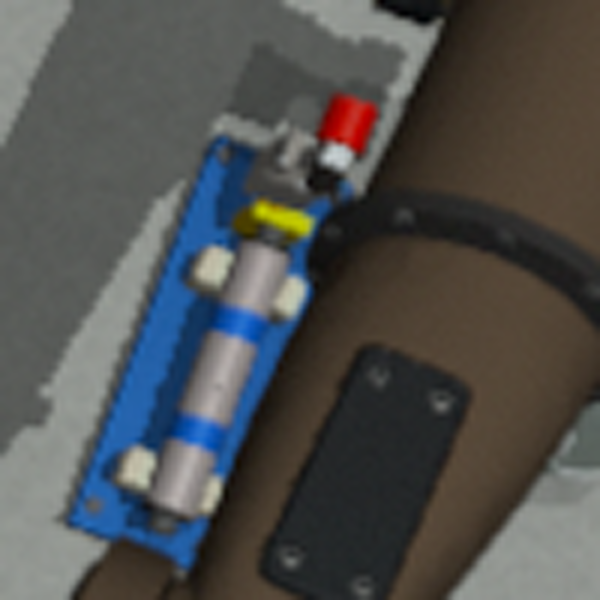

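Run:
```python
from h import *
import pickle
d=pickle.load(open("c5.pkl","rb"));T=d["top"];Sd=d["side"]
kt=blobs(T["img"],(360,125,385,150),(0,160,80),(5,255,255))[0];print(kt[0],kt[1])
cv2.imwrite("pics/s5full.png",Sd["img"])
for th in(0,.1,.2,.3):
    u=np.array([-np.sin(th),np.cos(th)]);w=np.array([np.cos(th),np.sin(th)])
    k=np.array([.125,.09])+.059*u+.018*w
    P=HO+HX*k[0]+[0,0,k[1]];print(th,k,proj(T,P),proj(Sd,P))
print(proj(Sd,env.get_eef_pos()),proj(T,env.get_eef_pos()))
# knob lateral: 
X=onz(T,*kt[0],.165)-HO;print("knob ray at .165: hx",X@HX,"hn",X@HN)
```

```text
[372.56962233 139.87885705] 61.609375
0 [0.143 0.149] [373.49957745 137.77693925] [242.71544554 141.23855373]
0.1 [0.1370199  0.15050225] [372.96922062 139.46394235] [243.81308254 141.20133057]
0.2 [0.13091971 0.15139998] [372.37275541 141.22477942] [244.94165578 141.29155022]
0.3 [0.12476036 0.15168422] [371.71675727 143.03970887] [246.08945802 141.50895175]
[232.72564759 126.37186247] [384.97720961 118.20895751]
knob ray at .165: hx 0.135348488502132 hn 0.0007130309840771589
```

View pics/s5full.png

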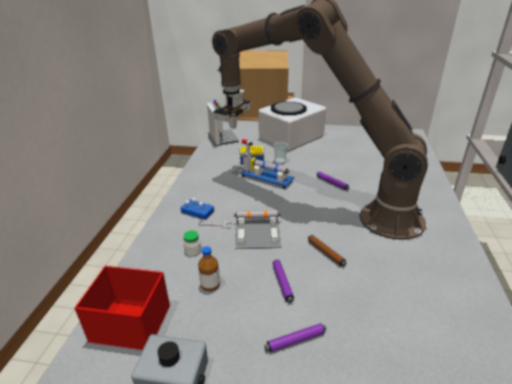

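The side view shows the column seated against the stop with the gripper well beyond the knob; the knob fits θ≈0.12. Next I fold along the knob's arc with the fingertip's near lower edge.

```bash
cat >> h.py <<'E'
def K(th,g=0.):
    u=np.array([-np.sin(th),np.cos(th)]);w=np.array([np.cos(th),np.sin(th)])
    return np.array([.125,.09])+.059*u+(.030+g)*w
def tcp(hx,tipz): return HO+HX*hx+np.array([0,0,tipz+.008])
E
python3 - <<'E'
from h import *
def corner(th,g=0): k=K(th,g);return tcp(k[0]+.0095,k[1])
p=corner(0,.012);env.move_l(p,v=.15);B=favg(3);st("beside");np.save("B2.npy",B)
for a in range(0,79,6):
    env.move_l(corner(np.radians(a),.0005),v=.06)
    F=env.get_wrist_force()-B;print(a,"ax",round(F@HX,2),"n",round(F@HN,2),"z",round(F[2],2))
    if np.linalg.norm(F)>10: print("ABORT");break
st()
i=capture("side")["img"];cv2.imwrite("pics/s6.png",cv2.resize(i[123:193,230:310],None,fx=8,fy=8,interpolation=cv2.INTER_CUBIC))
E
```

```text
beside t 31.04 p [ 0.6779 -0.304   0.1731] F [0.65 0.31 0.26] M [-0.027  0.008  0.057] op 0.0001
0 ax -0.12 n 0.78 z -0.47
6 ax -0.22 n 0.15 z 0.02
12 ax -1.1 n -0.53 z 0.09
18 ax -0.11 n -1.07 z -0.06
24 ax 0.8 n -0.28 z 0.83
30 ax 0.66 n 0.95 z 0.11
36 ax -0.29 n 0.59 z 0.35
42 ax 0.33 n 0.99 z -0.19
48 ax -0.28 n -0.02 z 0.56
54 ax -0.87 n 0.26 z 0.63
60 ax -0.85 n -0.48 z 0.46
66 ax -0.84 n 0.96 z -1.25
72 ax 0.96 n 0.48 z 0.18
78 ax 0.35 n -0.15 z -0.8
 t 34.85 p [ 0.5896 -0.2697  0.1542] F [ 0.25 -0.64 -0.33] M [0.003 0.051 0.03 ] op 0.0003
```

View pics/s6.png

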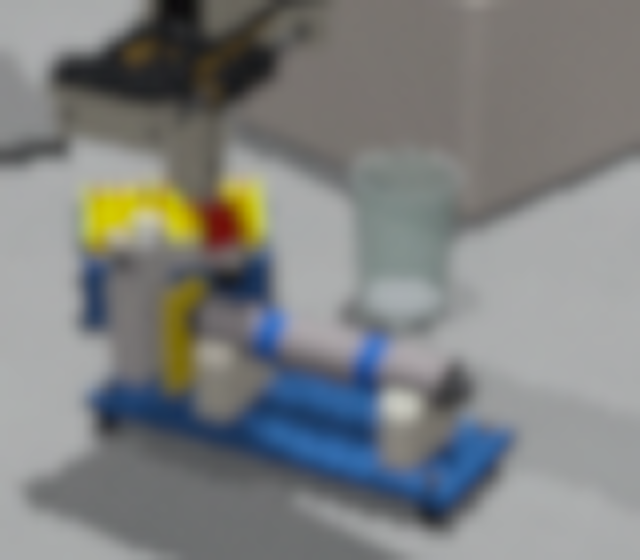

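The arm is nearly folded (knob at crop (222,225), finger above it). I re-centre over the knob and press under force control.

Run:
```python
from h import *
p=env.get_eef_pos();p[2]+=.006
env.move_l(p,v=.1)
q=tcp(.066,0);q[2]=p[2];env.move_l(q,v=.1);env.wait(.15)
B=favg(6);st("above")
z=.130;env.move_l(tcp(.066,z),v=.06)
fz=0
while z>.113:
    z-=.0005 if fz<3.2 else .0002
    env.move_l(tcp(.066,z),v=.03)
    fz=(favg(2,.02)-B)[2]
    print(round(z*1e3,1),round(fz,2),round(env.get_eef_pos()[2]-.008-HO[2],4))
    if fz>8: break
st();np.save("B3.npy",B);np.save("z.npy",z)
```

```text
above t 35.72 p [ 0.5745 -0.2638  0.1603] F [-0.44 -0.64 -0.65] M [-0.02   0.044 -0.027] op 0.0005
129.5 0.65 0.1295
129.0 0.51 0.129
128.5 0.75 0.1286
128.0 1.4 0.128
127.5 1.38 0.1274
127.0 1.95 0.127
126.5 1.18 0.1265
126.0 1.48 0.126
125.5 1.04 0.1255
125.0 1.47 0.125
124.5 1.03 0.1245
124.0 1.28 0.124
123.5 1.88 0.1235
123.0 1.45 0.123
122.5 1.52 0.1225
122.0 1.61 0.122
121.5 0.85 0.1214
121.0 0.79 0.121
120.5 0.93 0.1204
120.0 5.05 0.1202
119.8 6.96 0.1202
119.6 7.96 0.1202
119.4 9.46 0.1201
 t 42.52 p [ 0.5742 -0.2637  0.1426] F [-4.18  2.25  9.26] M [0.413 0.902 0.033] op 0.0005
```

Run:
```python
from h import *
B=np.load("B3.npy");z=float(np.load("z.npy"));hx=.066
for k in range(8):
    F=favg(3,.02)-B;ax=F@HX
    eff=F[2]+ax*.03/.059   # ax<0 lifts arm
    print(k,"ax",round(ax,2),"n",round(F@HN,2),"z",round(F[2],2),"eff",round(eff,2),round(env.get_eef_pos()[2]-.008-HO[2],4))
    if abs(ax)<1 and abs(eff-11.5)<.8: break
    hx+=np.clip(ax/6,-.4,.4)*1e-3 if abs(ax)>=.8 else 0
    z-=np.clip((11.5-eff)/9,-.2,.2)*1e-3
    env.move_l(tcp(hx,z),v=.02)
t0=env.get_time();env.wait(.35);
F=favg(12,.03)-B;print("hold",env.get_time()-t0,"ax",F@HX,"n",F@HN,"z",F[2]);st()
np.save("z.npy",[z,hx])
```

```text
0 ax -4.66 n 0.28 z 10.08 eff 7.71 0.1201
1 ax -3.69 n -0.54 z 10.11 eff 8.24 0.1201
2 ax -2.64 n -0.34 z 10.44 eff 9.1 0.1201
3 ax -1.81 n 0.2 z 11.11 eff 10.19 0.12
4 ax -0.65 n 0.36 z 10.78 eff 10.45 0.1201
5 ax -1.52 n 0.1 z 12.21 eff 11.43 0.12
6 ax -0.5 n 0.39 z 10.75 eff 10.49 0.12
7 ax -1.25 n 0.06 z 11.06 eff 10.43 0.12
hold 0.75 ax -0.3692662492072224 n 0.17867328649427816 z 12.071724319014022
 t 45.67 p [ 0.574  -0.2636  0.1425] F [ 0.64  0.04 11.78] M [ 0.076  0.06  -0.024] op 0.0003
```

Held at 12 N for 0.75 s, so the column felt about 10.4 N. Now I back off straight up and check.

Run:
```python
from h import *
z,hx=np.load("z.npy")
env.move_l(tcp(hx,.130),v=.04)
env.move_l(tcp(hx,.235),v=.2)
p=np.array([.40,.12,.27]);env.move_l(p,v=.3);env.wait(.2);st("away")
import pickle
d={n:capture(n) for n in("top","side")};pickle.dump(d,open("c7.pkl","wb"))
a=cv2.resize(d["top"]["img"][125:215,325:385],(400,600),interpolation=cv2.INTER_CUBIC)
b=cv2.resize(d["side"]["img"][133:193,240:300],(400,400),interpolation=cv2.INTER_CUBIC);b=cv2.copyMakeBorder(b,0,200,0,0,cv2.BORDER_CONSTANT)
cv2.imwrite("pics/f7.png",np.hstack([a,b]));cv2.imwrite("pics/t7.png",d["top"]["img"]);
bl=blobs(d["top"]["img"],(335,150,370,215),(107,120,100),(125,255,255))
h=HO[2]+.055
c5=pickle.load(open("c5.pkl","rb"))
for nm,dd in(("before",c5),("after",d)):
    kk=blobs(dd["top"]["img"],(340,125,385,175),(0,160,60),(5,255,255));
    for k in kk:
        X=onz(dd["top"],*k[0],HO[2]+(.12 if nm=="after" else .15))-HO;print(nm,k[0],k[1],"knob hx,hn",X@HX,X@HN)
```

```text
away t 48.53 p [0.4003 0.1192 0.2699] F [-0.24 -0.46  0.71] M [-0.001 -0.016 -0.022] op 0.0011
before [372.56851124 139.87961672] 61.625 knob hx,hn 0.13547592441815468 0.0006222745020733083
after [361.21819043 162.40687006] 48.4296875 knob hx,hn 0.06257053783316757 0.003861199459521149
```

View pics/f7.png

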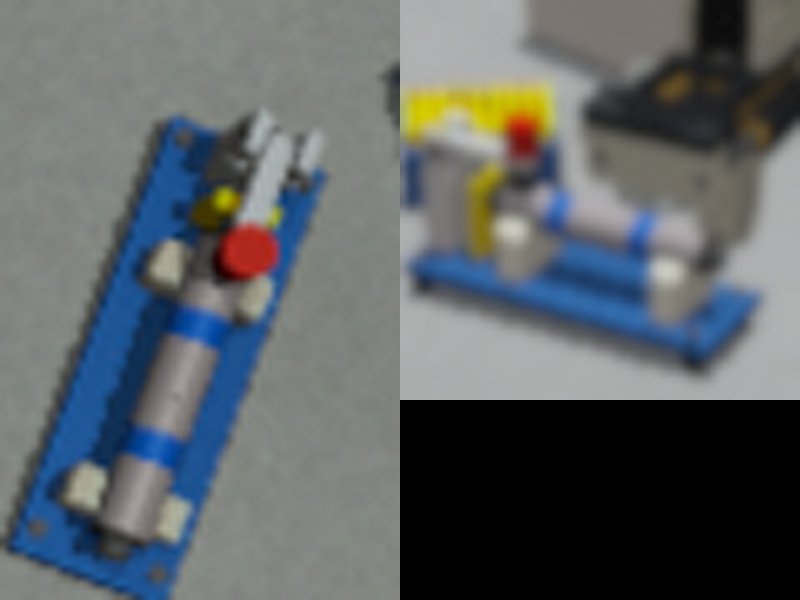

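View pics/t7.png

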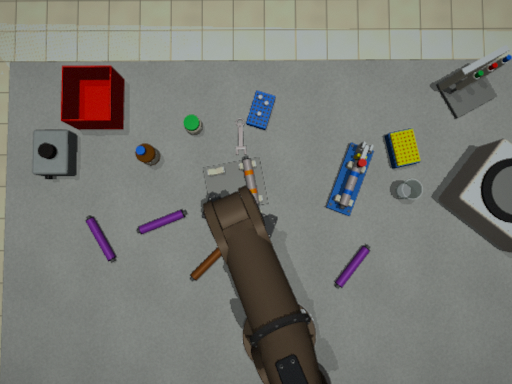

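```bash
python3 - <<'E'
from h import *
import pickle
for f in("c5.pkl","c7.pkl"):
    d=pickle.load(open(f,"rb"))
    for n,box in(("top",(340,160,365,205)),("side",(258,155,285,175))):
        i=up(d[n]["img"],*box);hsv=cv2.cvtColor(i,cv2.COLOR_BGR2HSV)
        m=cv2.inRange(hsv,(108,150,165 if n=="top" else 195),(125,255,255))
        cs,_=cv2.findContours(m,0,1)
        for c in cs:
            if cv2.contourArea(c)>250:
                mm=cv2.moments(c);p=full((mm["m10"]/mm["m00"],mm["m01"]/mm["m00"]),*box[:2])
                X=onz(d[n],*p,HO[2]+.065)-HO
                print(f,n,p.round(2),round(cv2.contourArea(c)/64,1),"hx,hn mm",round(X@HX*1e3,1),round(X@HN*1e3,1))
E
python3 - <<'E'
from h import *
import pickle
a=pickle.load(open("c5.pkl","rb"));b=pickle.load(open("c7.pkl","rb"))
i=b["top"]["img"];print(cv2.cvtColor(i[160:208:1,352:353],cv2.COLOR_BGR2HSV)[8:40,0].tolist())
# shift by template match of a patch around each band
from itertools import product
for n,(x0,y0,x1,y1) in(("top",(346,170,360,183)),("top",(342,185,354,198)),("side",(261,158,268,170)),("top",(326,205,350,215))):
    t=up(a[n]["img"],x0,y0,x1,y1);s=up(b[n]["img"],x0-2,y0-2,x1+2,y1+2)
    r=cv2.matchTemplate(s,t,cv2.TM_CCOEFF_NORMED);_,v,_,l=cv2.minMaxLoc(r);print(n,(x0,y0),"shift px",(np.array(l)-16)/8,round(v,3))
E
```

```text
[[12, 18, 72], [12, 16, 82], [111, 90, 99], [109, 192, 126], [107, 244, 136], [107, 248, 143], [107, 240, 151], [110, 131, 142], [126, 20, 128], [4, 13, 138], [8, 14, 144], [11, 13, 152], [8, 13, 156], [11, 13, 159], [10, 14, 160], [4, 12, 155], [8, 14, 146], [5, 11, 137], [8, 15, 134], [13, 14, 131], [5, 12, 125], [0, 11, 120], [112, 34, 111], [110, 159, 128], [107, 232, 131], [107, 208, 129], [106, 203, 128], [106, 204, 139], [106, 202, 144], [106, 205, 144], [106, 206, 145], [106, 171, 148]]
top (346, 170) shift px [0. 0.] 0.998
top (342, 185) shift px [0. 0.] 0.996
side (261, 158) shift px [0.    0.125] 0.992
top (326, 205) shift px [0. 0.] 0.573
```

The bands haven't moved between the pre-clamp and post-clamp views (0 px in top, 0.1 px in side). The arm is clear, so I hand in.

Run:
```python
from h import *
st();ticket.job_done();print("done")
```

```text
t 48.63 p [0.4002 0.1195 0.2699] F [-0.47  0.18 -0.3 ] M [0.018 0.046 0.019] op 0.0002
the job is handed in; nothing more can be done
done
```

The blue-banded column is in the holder against the end stop with the clamp folded onto it, and I handed the job in at 48.6 s.

- **Seating and stop:** I lowered the column into the V-blocks until it touched, centred it by the side force, and slid it to the stop. The wrist read 5.7 N along the holder as it bore on the stop. I then let go and backed straight up.
- **Clamp:** I folded the arm over from the far side and pressed down on the knob at about 12 N for 0.75 s. Less the 1.5 N of clamp friction, the column should have felt about 10.4 N.
- **Position check:** The column's bands show no movement between the views before and after clamping (0 px in the top view, about 0.1 px in the side view). The arm was clear of everything, and nothing else appears to have moved.
- **Disagreements along the way:**
  - The camera estimate was 1–2 mm off sideways at both the tray and the holder, which gave about 6 N of side force on the first grip. I relaxed that before lifting.
  - The first landing was slightly off-centre and pressed with up to 7.6 N on the V-blocks.
  - Early in the press the wrist also showed about 4.7 N along the holder. I brought that down to about 0.4 N before the steady hold.
- **Not checked:** The nub is hidden under the clamp in the last views, so its contact with the stop was not measured directly after release.

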